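Raise the counterweighted gate and push the master home

ROBOT

A 7-joint arm with a two-finger parallel gripper is mounted at the origin on a cart in front of the work surface, level with it; the furniture and walls round the work are solid. World frame = base frame: x ahead of the robot, y to its left, z up, the work surface at z = 0. Lengths are in m, angles in rad, forces in N, time in s.
With the tool pointing down it reaches from about 0.35 to 0.9 m from the base axis. Payload 7.2 kg.
Tool frame: the origin (TCP) lies between the finger pads; the fingertips stand 8 mm ahead of it and the grasp point (between the pads) lies 11 mm behind it (env.tip_reach is the distance from the TCP to the fingertips, in m); z points along the fingers, y is the direction in which the jaws open and shut (so a half turn about z gives the same grasp; the last joint's range is limited). The gripper opens to 88 mm and grips with 3 to 60 N. Pads are 20 mm wide; open, the fingers measure 115 mm over their backs; the gripper's body (75 mm by 178 mm) begins 61 mm behind the grasp point.
Start: joints at [-1.409, 0.411, -0.013, 1.596, 0.006, 1.134, -0.082], TCP at [0.142, 0.609, 0.231] pointing down, gripper open.
Joint ranges: [-2.95, 2.95], [-0.29, 1.99], [-1.47, 1.44], [0.14, 2.54], [-1.03, 4.17], [0.13, 1.85], [-2.86, 2.86]. Speed limits (rad/s): [2.39, 2.39, 3.01, 3.01, 3.14, 3.14, 3.14].

INTERFACE

Orientations are given as a unit quaternion [w, x, y, z].
In Python, from plant import env gives the robot as it stands. The module is installed in compiled form; this text tells all that it offers.
- The arm moves only by the shell command python3 -m inch 'ROWS' [OPENING] [FORCE]. ROWS is a JSON object of lists of equal length, an entry for each row: "dp": the shift along the tool's x, y, z in mm, a list of three; "turn": the turn, a rotation vector about the tool's x, y, z in degrees, a list of three. A call has exactly 5 rows; each row is the pose to reach, as a shift and turn from the pose commanded when the call began, along the tool's axes at that moment; what a row does not reach only later rows make up. A row lasts 1/12 s, in which the tool goes at most 41.7 mm and 7.16 degrees, less where a joint would pass 70% of its speed; a pose out of reach is approached as far as the arm can. A call with a gripper value outside its range is refused whole. OPENING is the opening in per cent of the stroke, from 0 (shut) to 100 (fully open), set as the call begins (- or left out, the last holds). The fingers move at their own pace and stop on an object; FORCE is the grip in N (left out, the last holds). Time passes only in rows, so rows that repeat a pose let the fingers close, or fill a call up. It gives the time, the measured TCP pose, the force and the opening at its end, in the units of the state.
- env.observe(): the state, without advancing time (a new reading comes with each control period).
- env.capture(name): name is "scene" or "top" or "wrist"; returns the picture (420x560x3 uint8, red, green, blue); there is no depth.
- env.camera_model(name): a dict with "camera_matrix" (3x3 intrinsics, pixels), "eye" and "orientation" of the camera in the world. Camera axes: x right, y up, looking along -z (the intrinsics and any distortion apply to the point x, -y, -z); pixel columns grow to the right and rows downward; lengths in m; the calibration is good to about 2 mm. A picture is of the moment at which its call begins: read the wrist's pose just before it. camera_model takes no time and is no camera call; for the wrist camera it gives the pose at the moment of the call.
- env.job_done(): hands the job in, once; it reports no verdict.
The state is a dict: "time": time; "joint_pos": joint angles; "qvel": joint speeds; "tau": joint torques, N m; "tcp_pos": TCP position; "tcp_rot": TCP orientation; "force": force on the tool from outside, world axes, zero at the start; "torque": the same for the moment, N m; "gripper_width": opening from 0.0 (shut) to 1.0 (fully open).
Only numpy, scipy, OpenCV 4.12 (cv2) and the standard library are available. Lean on these libraries where they do the work, as an engineer would, in place of code of your own. Each camera call takes 0.05 s, during which the arm holds its last target.

TASK

Push the striped counterweighted gate arm of the check lane up past its balance point so that it stays raised by itself. Then push the stepped steel setting master along the lane, through the open gate, right up against the blue end stop, and let go of everything. Only push with the fingers: nothing is to be gripped or lifted, the master stays upright on the track, and the other things stay where they are.

Things in the scene. Friction and masses are not known exactly. Their poses are not given: they have to be found in the camera images.
- check_lane: fixed check lane: grey base plate 155 x 300 x 10 mm, with a 90 mm wide tongue behind for the gate post, carrying a raised white track. Origin: on the bench under the track, where the gate arm crosses it; z up, y along the track from the blue end stop (-y) to the open entry (+y), x away from the robot towards the gate post. Plate: x -0.07 to 0.085, y -0.15 to 0.15
- gate (a joint): gate arm angle, rad: 0 = down across the track; grows as its free end goes up and over, away from the robot; 1.45 = upper stop, arm nearly upright. Let go below about 0.8 it falls back to 0, above about 0.9 the counterweight takes it on to 1.45. About 1 to 3 N at the push bar moves it
- push_bar (a point): centre of the black round push bar at the gate arm's free end: 14 mm diameter, 84 mm long along the lane's y. Gate down: 117 mm above the bench, 180 mm nearer the robot than the pivot and 55 mm above it; it moves on a circle of 188 mm radius about the pivot. Its robot side and the space below are free
- gate_pivot (a point): centre of the gate's hinge, 62 mm above the bench; hinge axis = the lane's y. The gate arm is a red and white flat bar, 10 mm thick, 30 mm high, its underside 47 mm above the bench when down, with a dark steel counterweight behind the hinge
- lane_stop (a point): foot of the blue stop's face, mid-track; axes as the lane's. The track floor, 20 mm above the bench, runs from here 0.24 m in +y to the entry, 40 mm wide between steel rails that stand 8 mm above it; the stop stands 32 mm above it. The gate crosses at 0.09 m
- master_center (a point): centre, half-way up, of the stepped steel setting master: 43 mm high, lower step 30 mm diameter, narrower above, about 0.2 to 0.3 kg, upright on the track on the entry side of the gate; too tall to pass under the lowered arm. Pushed home its centre is 15 mm from the stop's face
- ring_gauge_2: small steel setting ring, 34 mm diameter, 12 mm high, lying on the lane's base plate beyond the track; leave it. Origin: centre of its underside
- ring_gauge_1: steel setting ring, 46 mm diameter, 14 mm high, lying on the bench; leave it. Origin: centre of its underside
- parts_bin_1: small blue parts bin, 68 x 96 x 47 mm, on the bench; leave it. Origin: centre of its underside
- sample_dish: glass dish with caps, 64 mm diameter, 15 mm high, on the bench; leave it. Origin: centre of its underside
There are look-alikes about, which are no part of the job. What is shaped like the part that bears master_center but green is not meant.

How it is judged:
By the outcome, as a careful person would: the job done as asked, in the order asked, and still so for the second after the job is handed in, with the robot touching nothing.
It also fails if it takes over 58 s, if anything falls off the work surface, if the arm or the gripper's body presses on something with over 40 N, if the wrist force passes 120 N, or if a joint passes its speed limit or range.

## Working session

There is one attempt and no reset: what is moved stays moved. The work goes in short steps, Python scripts to look and compute and a shell command to move; the robot and the scene stay as the last step left them, time stands still between calls to the robot, and variables do not carry over. Pictures are saved under pics/ and viewed, and the job is handed in when it is done.

```bash
mkdir -p pics
python3 - <<'E'
from plant import env
import cv2
s=env.observe(); print({k:s[k] for k in('time','tcp_pos','tcp_rot','force','gripper_width')}, env.tip_reach)
for n in('scene','top','wrist'):
    m=env.camera_model(n); print(n,m)
    cv2.imwrite(f'pics/{n}0.png',env.capture(n)[:,:,::-1])
E
```

```text
{'time': 0.0, 'tcp_pos': array([0.14229524, 0.60808092, 0.22982391]), 'tcp_rot': array([-4.61687722e-05,  1.14654152e-01,  9.93405142e-01, -8.04635166e-04]), 'force': array([-0.15197782, -0.06405563,  0.55029372]), 'gripper_width': 0.999582711571529} 0.008
scene {'camera_matrix': array([[479.37547464,   0.        , 279.86738146],
       [  0.        , 479.37547464, 211.01302308],
       [  0.        ,   0.        ,   1.        ]]), 'eye': array([-0.47839757,  0.52254658,  0.666655  ]), 'orientation': array([-0.43396049, -0.27943238,  0.44999061,  0.72876902])}
top {'camera_matrix': array([[496.89916915,   0.        , 281.04165785],
       [  0.        , 496.89916915, 208.64714648],
       [  0.        ,   0.        ,   1.        ]]), 'eye': array([0.27714985, 0.00282151, 1.2018945 ]), 'orientation': array([-0.69419999, -0.07003286,  0.07060431,  0.71287923])}
wrist {'camera_matrix': array([[372.81365554,   0.        , 281.66014504],
       [  0.        , 372.81365554, 205.0028469 ],
       [  0.        ,   0.        ,   1.        ]]), 'eye': array([0.07312833, 0.62304   , 0.38289947]), 'orientation': array([ 0.77600213, -0.10478804, -0.08187776,  0.61655186])}
```

View pics/scene0.png

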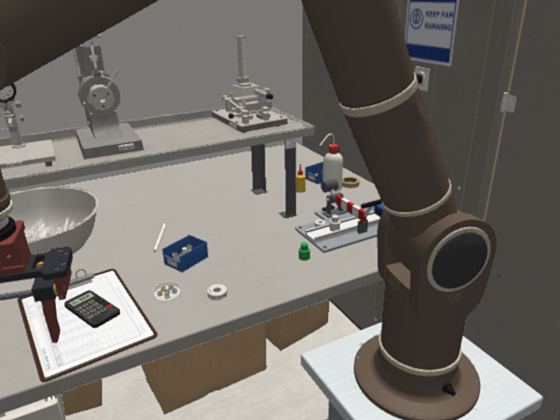

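View pics/top0.png

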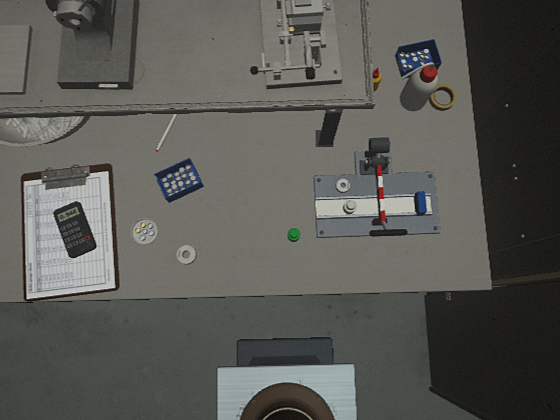

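View pics/wrist0.png

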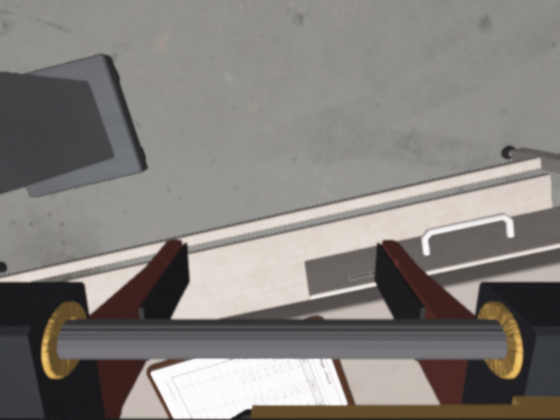

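```bash
cat > h.py <<'E'
import numpy as np, cv2
from scipy.spatial.transform import Rotation as R
def ray(m,u,v):
    K=m['camera_matrix'];q=m['orientation']
    d=np.array([(u-K[0,2])/K[0,0],-(v-K[1,2])/K[1,1],-1])
    return np.array(m['eye']),R.from_quat([q[1],q[2],q[3],q[0]]).as_matrix()@d
def onz(m,u,v,z):
    e,d=ray(m,u,v);return e+d*(z-e[2])/d[2]
def proj(m,p):
    q=m['orientation'];c=R.from_quat([q[1],q[2],q[3],q[0]]).as_matrix().T@(np.array(p)-m['eye'])
    K=m['camera_matrix'];return np.array([K[0,0]*c[0]/-c[2]+K[0,2],K[1,1]*-c[1]/-c[2]+K[1,2]])
E
python3 - <<'E'
import cv2
a=cv2.imread('pics/top0.png')[120:260,270:460]
cv2.imwrite('pics/top0z.png',cv2.resize(a,None,fx=4,fy=4,interpolation=cv2.INTER_CUBIC))
a=cv2.imread('pics/scene0.png')[130:270,270:420]
cv2.imwrite('pics/scene0z.png',cv2.resize(a,None,fx=4,fy=4,interpolation=cv2.INTER_CUBIC))
E
```

```text
(no output)
```

View pics/top0z.png

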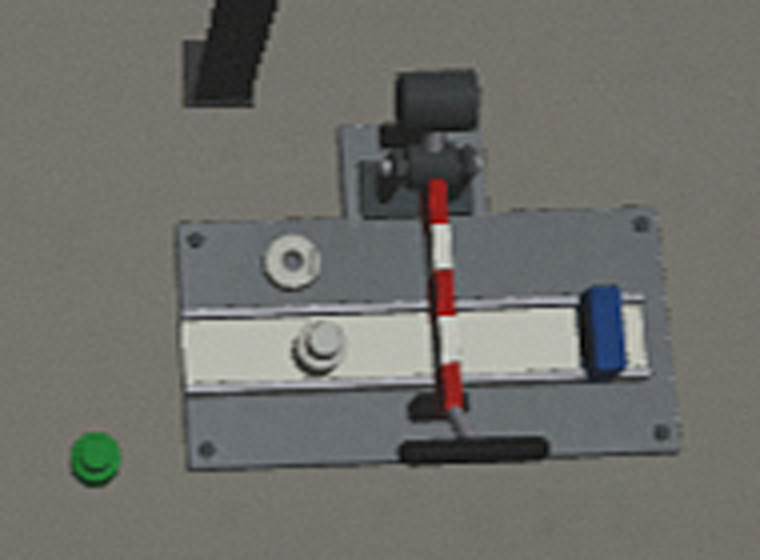

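View pics/scene0z.png

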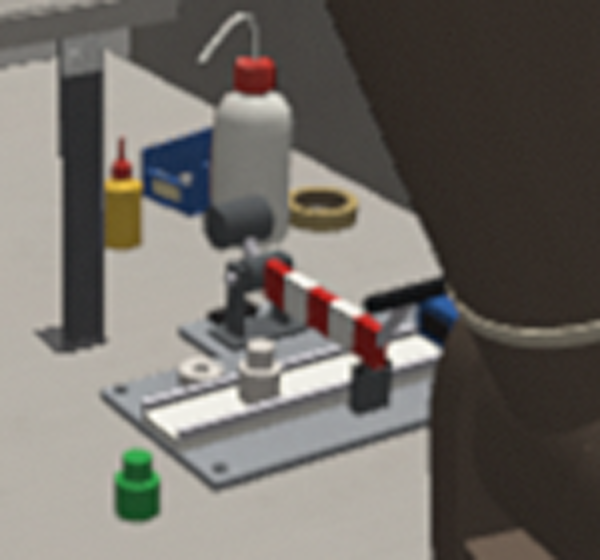

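Run:
```python
from plant import env
from h import *
m=env.camera_model('top')
f=lambda u,v,z:onz(m,(u+.5)/4-.5+270,(v+.5)/4-.5+120,z)
C=[f(*p,.01) for p in[(180,223),(655,208),(190,470),(679,452)]]
for c in C:print(c.round(4))
far_e,far_s,near_e,near_s=C
ey=(far_e-far_s)+(near_e-near_s);ey/=np.linalg.norm(ey)
ex=(far_e-near_e)+(far_s-near_s);ex/=np.linalg.norm(ex)
print('len',np.linalg.norm(far_e-far_s),np.linalg.norm(near_e-near_s),np.linalg.norm(far_e-near_e),np.linalg.norm(far_s-near_s))
a1=np.degrees(np.arctan2(-ey[0],ey[1]));a2=np.degrees(np.arctan2(ex[1],ex[0]));print('yaw',a1,a2)
yaw=np.radians((2*a1+a2)/3);ex=np.array([np.cos(yaw),np.sin(yaw),0]);ey=np.array([-np.sin(yaw),np.cos(yaw),0])
c=np.mean(C,0); o=c-ex*.0075; o[2]=0
print('origin',o,'yaw',np.degrees(yaw))
np.save('lane.npy',np.array([o,ex,ey]))
L=lambda p:[round(float((p-o)@e),4) for e in(ex,ey)]
print('master top',L(f(325,337,.063)),'step', L(f(320,347,.02+.02)))
print('bar',L(f(401,453,.117)),L(f(549,447,.117)), 'barmid',f(475,450,.117))
print('stop near-edge',L(f(582,330,.052)),'track end entry',L(f(183,354,.02)))
print('green',f(96,455,.04)); print('cw',f(437,100,.1),L(f(437,100,.1)))
print('rest',L(f(430,400,.04)))
print('ring',L(f(292,262,.022)))
```

```text
[ 0.5997 -0.0868  0.01  ]
[ 0.6014 -0.3819  0.01  ]
[ 0.4452 -0.0867  0.01  ]
[ 0.4483 -0.3831  0.01  ]
len 0.2951003217620864 0.2964136132340924 0.15451282103192476 0.15311946144746377
yaw 0.46545861368392516 0.2078209589190316
origin [ 0.51613595 -0.23471296  0.        ] yaw 0.37957939542896063
master top [-0.0016, 0.0698] step [-0.0028, 0.0697]
bar [-0.0794, 0.0399] [-0.0788, -0.0419] barmid [ 0.43702354 -0.23621863  0.117     ]
stop near-edge [-0.0002, -0.084] track end entry [-0.0003, 0.1501]
green [ 0.45135115 -0.02938151  0.04      ]
cw [ 0.64511222 -0.23210542  0.1       ] [0.129, 0.0018]
rest [-0.0371, 0.0064]
ring [0.0544, 0.081]
```

```bash
cat >> h.py <<'E'
def Rt(alpha,yaw=0.38):
    a=np.radians(alpha);c,s=np.cos(a),np.sin(a)
    return R.from_euler('z',yaw,degrees=True)*R.from_matrix(np.array([[-c,0,s],[0,1,0],[-s,0,-c]]))
def goto(env,p,alpha):
    s=env.observe();q=s['tcp_rot'];Rc=R.from_quat([q[1],q[2],q[3],q[0]])
    d=Rc.as_matrix().T@(np.array(p)-s['tcp_pos'])*1000
    t=(Rc.inv()*Rt(alpha)).as_rotvec(degrees=True)
    print('t',round(s['time'],2),'pos',s['tcp_pos'].round(4),'F',s['force'].round(1),'g',round(s['gripper_width'],2),'q',s['joint_pos'].round(2))
    print(' dp',d.round(1),'turn',t.round(1),'| /5:',(d/5).round(1),(t/5).round(2))
E
python3 - <<'E'
from plant import env
from h import *
m=env.camera_model('top')
for z in(.2,.25,.3): print('shelf edge right',onz(m,372,107,z))
print('post foot',onz(m,316,146,0),onz(m,333,146,0))
goto(env,[.42,.25,.26],0)
goto(env,[.38,.30,.28],0)
goto(env,[.38,-.20,.28],0)
E
```

```text
shelf edge right [ 0.69652427 -0.20156977  0.2       ]
shelf edge right [ 0.6755952  -0.19136953  0.25      ]
shelf edge right [ 0.65466613 -0.18116929  0.3       ]
post foot [ 0.67915822 -0.09412402  0.        ] [ 0.6779974  -0.13713886  0.        ]
t 0.15 pos [0.1423 0.6082 0.23  ] F [-0.2 -0.1  0.3] g 1.0 q [-1.41  0.41 -0.01  1.6   0.01  1.13 -0.08]
 dp [-352.  -285.6  -29.6] turn [ -0.1  -0.  -13.5] | /5: [-70.4 -57.1  -5.9] [-0.01 -0.   -2.71]
t 0.15 pos [0.1423 0.6082 0.23  ] F [-0.2 -0.1  0.3] g 1.0 q [-1.41  0.41 -0.01  1.6   0.01  1.13 -0.08]
 dp [-301.6 -246.1  -49.7] turn [ -0.1  -0.  -13.5] | /5: [-60.3 -49.2  -9.9] [-0.01 -0.   -2.71]
t 0.15 pos [0.1423 0.6082 0.23  ] F [-0.2 -0.1  0.3] g 1.0 q [-1.41  0.41 -0.01  1.6   0.01  1.13 -0.08]
 dp [-415.5 -732.9  -49.1] turn [ -0.1  -0.  -13.5] | /5: [ -83.1 -146.6   -9.8] [-0.01 -0.   -2.71]
```

```bash
python3 -m inch '{"dp":[[-30,-25,-5],[-60,-50,-10],[-90,-75,-15],[-120,-100,-20],[-150,-123,-25]],"turn":[[0,0,-1.5],[0,0,-3],[0,0,-4.5],[0,0,-6],[0,0,-7]]}' 0 20
python3 - <<'E'
from plant import env
from h import *
goto(env,[.38,.30,.28],0)
E
```

```text
time: 0.57
tcp_pos: [0.2611, 0.4527, 0.2556]
tcp_rot: [-0.0, 0.053, 0.999, -0.0]
force: [0.7, 0.6, 0.1]
gripper_width: 0.662
t 0.57 pos [0.2611 0.4527 0.2556] F [0.7 0.6 0.1] g 0.66 q [-1.16  0.21  0.03  1.81 -0.01  1.12  0.33]
 dp [-134.4 -139.2  -24.3] turn [-0.  -0.  -6.5] | /5: [-26.9 -27.8  -4.9] [-0.01 -0.   -1.29]
```

```bash
python3 -m inch '{"dp":[[-27,-28,-5],[-53,-56,-10],[-80,-84,-15],[-107,-112,-20],[-130,-139,-24]],"turn":[[0,0,-1],[0,0,-2],[0,0,-4],[0,0,-5],[0,0,-6]]}' 0
python3 - <<'E'
from plant import env
from h import *
goto(env,[.38,-.08,.28],0)
E
```

```text
time: 0.98
tcp_pos: [0.376, 0.3004, 0.2801]
tcp_rot: [0.0, 0.001, 1.0, 0.0]
force: [0.4, -0.5, 0.1]
gripper_width: 0.284
t 0.98 pos [0.376  0.3004 0.2801] F [ 0.4 -0.5  0.1] g 0.28 q [-0.91  0.12  0.15  1.87 -0.02  1.15  0.81]
 dp [  -5.1 -380.4   -0. ] turn [ 0.   0.  -0.5] | /5: [ -1.  -76.1  -0. ] [ 0.    0.01 -0.11]
```

```bash
python3 -m inch '{"dp":[[0,-38,0],[0,-76,0],[0,-114,0],[0,-152,0],[0,-190,0]],"turn":[[0,0,0],[0,0,0],[0,0,0],[0,0,0],[0,0,0]]}' 0
python3 -m inch '{"dp":[[0,-38,0],[0,-76,0],[0,-114,0],[0,-152,0],[0,-190,0]],"turn":[[0,0,0],[0,0,0],[0,0,0],[0,0,0],[0,0,0]]}' 0
python3 - <<'E'
from plant import env
from h import *
goto(env,[.37,-.21,.24],40)
E
```

```text
time: 1.4
tcp_pos: [0.3737, 0.1106, 0.2795]
tcp_rot: [-0.0, 0.001, 1.0, 0.0]
force: [1.1, 0.1, 0.3]
gripper_width: 0.005
time: 1.82
tcp_pos: [0.373, -0.0794, 0.2797]
tcp_rot: [0.0, 0.001, 1.0, 0.0]
force: [0.3, 0.4, 0.4]
gripper_width: 0.004
t 1.82 pos [ 0.373  -0.0794  0.2797] F [0.3 0.4 0.4] g 0.0 q [-0.53 -0.12  0.57  2.09  0.07  1.16  1.57]
 dp [   2.7 -130.7   39.7] turn [ -0.2 -40.   -0.5] | /5: [  0.5 -26.1   7.9] [-0.03 -7.99 -0.11]
```

```bash
python3 -m inch '{"dp":[[0,-26,0],[0,-52,0],[0,-78,0],[0,-104,0],[0,-130,0]],"turn":[[0,-4,0],[0,-8,0],[0,-12,0],[0,-16,0],[0,-20,0]]}' 0
python3 - <<'E'
from plant import env
from h import *
goto(env,[.37,-.21,.20],40)
E
```

```text
time: 2.23
tcp_pos: [0.373, -0.2086, 0.2802]
tcp_rot: [0.176, 0.001, 0.984, -0.0]
force: [0.7, 0.9, -1.0]
gripper_width: 0.007
t 2.23 pos [ 0.373  -0.2086  0.2802] F [ 0.7  0.9 -1. ] g 0.01 q [-0.27 -0.29  0.67  2.22  0.05  0.82  1.95]
 dp [30.7 -1.4 74.1] turn [ -0.3 -19.7  -0.4] | /5: [ 6.1 -0.3 14.8] [-0.06 -3.94 -0.09]
```

```bash
python3 -m inch '{"dp":[[6,0,15],[12,0,30],[18,0,45],[24,0,60],[30,0,75]],"turn":[[0,-4,0],[0,-8,0],[0,-12,0],[0,-16,0],[0,-20,0]]}' 0
python3 - <<'E'
from plant import env
from h import *
goto(env,[.37,-.21,.10],40)
goto(env,[.375,-.21,.10],40)
E
```

```text
time: 2.65
tcp_pos: [0.3732, -0.2069, 0.2114]
tcp_rot: [0.322, 0.0, 0.947, 0.004]
force: [0.5, 1.0, 0.3]
gripper_width: 0.01
t 2.65 pos [ 0.3732 -0.2069  0.2114] F [0.5 1.  0.3] g 0.01 q [-0.24 -0.29  0.85  2.52 -0.54  0.33  2.69]
 dp [70.5 -4.  86.3] turn [ 0.2 -2.4 -0.5] | /5: [14.1 -0.8 17.3] [ 0.04 -0.48 -0.1 ]
t 2.65 pos [ 0.3732 -0.2069  0.2114] F [0.5 1.  0.3] g 0.01 q [-0.24 -0.29  0.85  2.52 -0.54  0.33  2.69]
 dp [66.5 -4.  89.3] turn [ 0.2 -2.4 -0.5] | /5: [13.3 -0.8 17.9] [ 0.04 -0.48 -0.1 ]
```

```bash
cat >> h.py <<'E'
def Rt(alpha,yaw=0.38):   # tool y -> +x (tilted up), tool x -> +y, tool z forward/down
    a=np.radians(alpha);c,s=np.cos(a),np.sin(a)
    return R.from_euler('z',yaw,degrees=True)*R.from_matrix(np.array([[0,c,s],[1,0,0],[0,s,-c]]))
E
python3 -m inch '{"dp":[[-6,6,-15],[-12,12,-30],[-18,18,-45],[-24,24,-60],[-30,30,-75]],"turn":[[0,7,0],[0,14,0],[0,21,0],[0,28,0],[0,35,0]]}' 0
python3 - <<'E'
from plant import env
from h import *
goto(env,[.40,-.12,.28],0)
E
```

```text
time: 3.07
tcp_pos: [0.352, -0.1784, 0.2937]
tcp_rot: [0.099, -0.002, 0.995, 0.004]
force: [1.5, -0.7, -0.9]
gripper_width: 0.008
t 3.07 pos [ 0.352  -0.1784  0.2937] F [ 1.5 -0.7 -0.9] g 0.01 q [ 0.2  -0.18  0.19  2.13 -0.06  1.    1.99]
 dp [-44.5  58.1  23.3] turn [ 9.2  8.6 89.5] | /5: [-8.9 11.6  4.7] [ 1.84  1.72 17.89]
```

```bash
python3 -m inch '{"dp":[[-9,6,5],[-18,12,9],[-27,18,14],[-36,24,18],[-45,30,23]],"turn":[[1,1,7],[2,2,14],[2,2,21],[3,3,28],[4,4,35]]}' 0
python3 - <<'E'
from plant import env
from h import *
goto(env,[.40,-.15,.26],0)
E
```

```text
time: 3.48
tcp_pos: [0.402, -0.1468, 0.2782]
tcp_rot: [0.06, 0.302, 0.951, 0.001]
force: [-0.4, 0.2, 0.4]
gripper_width: 0.005
t 3.48 pos [ 0.402  -0.1468  0.2782] F [-0.4  0.2  0.4] g 0.01 q [ 0.2  -0.05  0.03  2.06  0.01  1.02  1.18]
 dp [ 1.9 -4.4 17.9] turn [ 5.2  5.  54.3] | /5: [ 0.4 -0.9  3.6] [ 1.03  1.   10.86]
```

```bash
python3 -m inch '{"dp":[[0,-1,0],[0,-2,0],[0,-3,0],[0,-4,0],[0,-4,0]],"turn":[[0,0,7],[1,1,14],[2,2,21],[2,2,28],[3,3,35]]}' 0
python3 - <<'E'
from plant import env
from h import *
goto(env,[.37,-.19,.24],20)
E
```

```text
time: 3.9
tcp_pos: [0.399, -0.1504, 0.2779]
tcp_rot: [0.025, 0.575, 0.817, 0.003]
force: [-0.4, -0.6, -0.1]
gripper_width: 0.009
t 3.9 pos [ 0.399  -0.1504  0.2779] F [-0.4 -0.6 -0.1] g 0.01 q [ 0.22 -0.01  0.01  2.01  0.02  1.09  0.57]
 dp [-26.1 -41.9  37.5] turn [-17.6  -1.6  19.4] | /5: [-5.2 -8.4  7.5] [-3.52 -0.32  3.89]
```

```bash
python3 -m inch '{"dp":[[-5,-8,7],[-10,-16,15],[-16,-25,22],[-21,-34,30],[-26,-42,37]],"turn":[[-3.5,0,4],[-7,-1,8],[-10.5,-1,12],[-14,-1.5,16],[-17.5,-1.5,19.5]]}' 0
python3 - <<'E'
from plant import env
from h import *
goto(env,[.37,-.21,.17],40)
E
```

```text
time: 4.32
tcp_pos: [0.37, -0.1906, 0.2404]
tcp_rot: [0.123, 0.694, 0.699, 0.124]
force: [-0.9, 0.7, 0.2]
gripper_width: 0.005
t 4.32 pos [ 0.37   -0.1906  0.2404] F [-0.9  0.7  0.2] g 0.01 q [ 0.33 -0.15  0.15  2.28 -0.22  0.71  0.64]
 dp [-19.5 -24.3  66.1] turn [-19.9  -0.1   0. ] | /5: [-3.9 -4.9 13.2] [-3.98 -0.02  0.  ]
```

```bash
python3 -m inch '{"dp":[[-4,2,12],[-8,4,24],[-12,6,36],[-16,8,48],[-20,10,60]],"turn":[[-2.5,0,0],[-5,0,0],[-7.5,0,0],[-10,0,0],[-12,0,0]]}' 0
python3 - <<'E'
from plant import env
from h import *
goto(env,[.395,-.212,.09],35)
E
```

```text
time: 4.73
tcp_pos: [0.3996, -0.2095, 0.1884]
tcp_rot: [0.192, 0.676, 0.684, 0.195]
force: [1.1, -0.0, 0.7]
gripper_width: 0.007
t 4.73 pos [ 0.3996 -0.2095  0.1884] F [ 1.1 -0.   0.7] g 0.01 q [ 0.23 -0.05  0.38  2.43 -0.82  0.41  1.33]
 dp [ -2.5 -55.8  81.3] turn [-3.2 -0.2  0.2] | /5: [ -0.5 -11.2  16.3] [-0.64 -0.03  0.04]
```

Run:
```python
from plant import env
from h import *
import h
h.Rt=lambda a,f=h.Rt:f(a,-18)
goto(env,[.39,-.20,.09],32)
```

```text
t 4.73 pos [ 0.3996 -0.2095  0.1884] F [ 1.1 -0.   0.7] g 0.01 q [ 0.23 -0.05  0.38  2.43 -0.82  0.41  1.33]
 dp [  9.6 -59.9  78.7] turn [-0.2 -9.9 15.8] | /5: [  1.9 -12.   15.7] [-0.04 -1.97  3.16]
```

```bash
python3 -m inch '{"dp":[[2,-12,16],[4,-24,32],[6,-36,48],[8,-48,63],[9,-60,79]],"turn":[[0,-2,3],[0,-4,6],[0,-6,9],[0,-8,12.5],[0,-10,16]]}' 0
python3 - <<'E'
from plant import env
from h import *
import h
h.Rt=lambda a,f=h.Rt:f(a,-18)
goto(env,[.395,-.208,.095],35)
m=env.camera_model('top')
cv2.imwrite('pics/top1.png',env.capture('top')[:,:,::-1]); cv2.imwrite('pics/wrist1.png',env.capture('wrist')[:,:,::-1])
a=cv2.imread('pics/top1.png')[120:260,270:460]
cv2.imwrite('pics/top1z.png',cv2.resize(a,None,fx=4,fy=4,interpolation=cv2.INTER_CUBIC))
E
```

```text
time: 5.15
tcp_pos: [0.3956, -0.1991, 0.1319]
tcp_rot: [0.198, 0.769, 0.587, 0.159]
force: [-0.9, -1.1, -0.9]
gripper_width: 0.0
t 5.15 pos [ 0.3956 -0.1991  0.1319] F [-0.9 -1.1 -0.9] g 0.0 q [-0.01  0.03  0.46  2.54 -1.03  0.13  1.18]
 dp [ -9.2 -16.6  32.9] turn [-5.5 -2.1  2.1] | /5: [-1.8 -3.3  6.6] [-1.11 -0.42  0.43]
```

View pics/top1z.png

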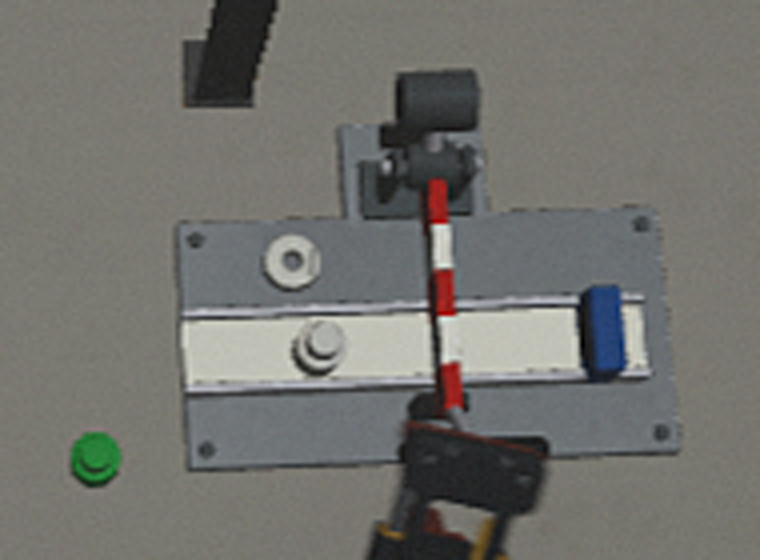

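View pics/wrist1.png

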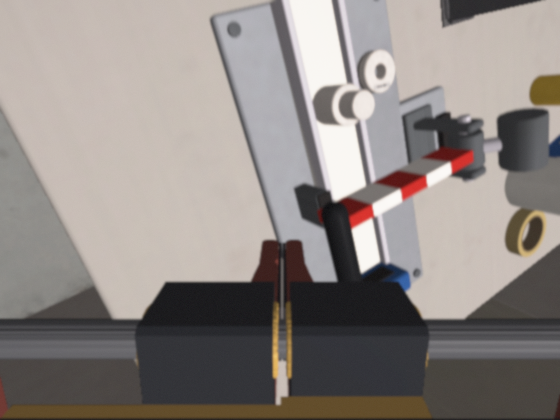

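Run:
```python
from plant import env
from h import *
import h
h.Rt=lambda a,f=h.Rt:f(a,-8)
goto(env,[.385,-.205,.19],18)
```

```text
t 5.25 pos [ 0.3939 -0.207   0.1321] F [ 0.1 -0.8  0.7] g 0.01 q [-0.05  0.03  0.52  2.54 -1.03  0.13  1.18]
 dp [ -0.   20.6 -54.9] turn [11.5  2.8 -7.6] | /5: [ -0.    4.1 -11. ] [ 2.3   0.56 -1.52]
```

```bash
python3 -m inch '{"dp":[[0,4,-15],[0,8,-30],[0,12,-45],[0,16,-60],[0,20,-75]],"turn":[[2.5,0.5,-1.5],[5,1,-3],[7.5,1.5,-4.5],[10,2,-6],[13,3,-8]]}' 0
python3 - <<'E'
from plant import env
from h import *
import h
h.Rt=lambda a,f=h.Rt:f(a,-8)
goto(env,[.385,-.205,.19],18)
E
```

```text
time: 5.67
tcp_pos: [0.3783, -0.1963, 0.1964]
tcp_rot: [0.117, 0.747, 0.644, 0.115]
force: [1.0, 1.4, -1.1]
gripper_width: 0.01
t 5.67 pos [ 0.3783 -0.1963  0.1964] F [ 1.   1.4 -1.1] g 0.01 q [-0.07 -0.1   0.52  2.34 -0.12  0.58  0.39]
 dp [-7.8  5.5  8.5] turn [ 0.8 -1.1 -0.6] | /5: [-1.6  1.1  1.7] [ 0.17 -0.22 -0.12]
```

Run:
```python
from plant import env
from h import *
import h
h.Rt=lambda a,f=h.Rt:f(a,-8)
goto(env,[.393,-.21,.088],20)
```

```text
t 5.67 pos [ 0.3783 -0.1963  0.1964] F [ 1.   1.4 -1.1] g 0.01 q [-0.07 -0.1   0.52  2.34 -0.12  0.58  0.39]
 dp [-13.8 -19.2 107.7] turn [-1.2 -1.1 -0.6] | /5: [-2.8 -3.8 21.5] [-0.23 -0.21 -0.12]
```

```bash
python3 -m inch '{"dp":[[-3,-4,22],[-6,-8,44],[-9,-12,65],[-12,-16,87],[-14,-20,108]],"turn":[[0,0,0],[0,0,0],[-1,-1,0],[-1,-1,0],[-1,-1,0]]}' 0
python3 - <<'E'
from plant import env
from h import *
import h
h.Rt=lambda a,f=h.Rt:f(a,-8)
goto(env,[.426,-.212,.0865],20)
E
```

```text
time: 6.08
tcp_pos: [0.3963, -0.2107, 0.0906]
tcp_rot: [0.133, 0.746, 0.642, 0.116]
force: [1.9, 0.1, 0.2]
gripper_width: 0.003
t 6.08 pos [ 0.3963 -0.2107  0.0906] F [1.9 0.1 0.2] g 0.0 q [ 0.07  0.2   0.45  2.43 -0.83  0.28  1.12]
 dp [ 3.1 26.4 14.1] turn [ 0.3 -0.  -0.5] | /5: [0.6 5.3 2.8] [ 0.07 -0.   -0.11]
```

```bash
cat > path.py <<'E'
from plant import env
from h import *
o,ex,ey=np.load('lane.npy')
s=env.observe();q=s['tcp_rot'];Rc=R.from_quat([q[1],q[2],q[3],q[0]]).as_matrix()
z=Rc[:,2];n=Rc[:,1]; print('n',n.round(2),'z',z.round(2),s['tcp_pos'].round(4),s['time'],s['force'].round(1))
y0=-.211
for th in range(0,70,8):
    a=np.radians(163-th); b=np.array([.617+.188*np.cos(a),y0,.062+.188*np.sin(a)])
    d=.025-.00035*th
    p=b-n*.0205+z*d; p[1]=y0+0.0
    print(th,p.round(3),(Rc.T@(p-s['tcp_pos'])*1000).round(0))
E
python3 path.py
```

```text
n [ 0.93 -0.14  0.35] z [ 0.34 -0.05 -0.94] [ 0.3963 -0.2107  0.0906] 6.0833 [1.9 0.1 0.2]
0 [ 0.427 -0.211  0.086] [ 4. 27. 14.]
8 [ 0.435 -0.211  0.114] [ 6. 44. -8.]
16 [ 0.447 -0.211  0.139] [  7.  64. -28.]
24 [ 0.462 -0.211  0.163] [ 10.  86. -45.]
32 [ 0.479 -0.211  0.184] [ 12. 110. -59.]
40 [ 0.499 -0.211  0.202] [ 15. 134. -69.]
48 [ 0.521 -0.211  0.218] [ 19. 160. -76.]
56 [ 0.545 -0.211  0.23 ] [ 22. 186. -79.]
64 [ 0.569 -0.211  0.238] [ 26. 212. -79.]
```

First to contact and a little lift.

```bash
python3 -m inch '{"dp":[[2,14,10],[4,27,14],[4,33,5],[5,38,-1],[6,44,-8]],"turn":[[0,0,0],[0,0,0],[0,0,0],[0,0,0],[0,0,0]]}' 0
python3 path.py
python3 - <<'E'
from plant import env
import cv2
print(env.observe()['joint_pos'].round(2))
a=env.capture('top')[120:260,270:460,::-1]
cv2.imwrite('pics/top2z.png',cv2.resize(a,None,fx=4,fy=4,interpolation=cv2.INTER_CUBIC))
E
```

```text
time: 6.5
tcp_pos: [0.4347, -0.2107, 0.1141]
tcp_rot: [0.132, 0.746, 0.642, 0.116]
force: [-0.5, 0.5, -0.3]
gripper_width: 0.007
n [ 0.93 -0.14  0.35] z [ 0.34 -0.05 -0.94] [ 0.4347 -0.2107  0.1141] 6.5 [-0.5  0.5 -0.3]
0 [ 0.427 -0.211  0.086] [ -2. -17.  23.]
8 [ 0.435 -0.211  0.114] [-0.  0.  1.]
16 [ 0.447 -0.211  0.139] [  2.  20. -19.]
24 [ 0.462 -0.211  0.163] [  4.  42. -36.]
32 [ 0.479 -0.211  0.184] [  7.  66. -50.]
40 [ 0.499 -0.211  0.202] [ 10.  91. -61.]
48 [ 0.521 -0.211  0.218] [ 13. 116. -67.]
56 [ 0.545 -0.211  0.23 ] [ 17. 142. -71.]
64 [ 0.569 -0.211  0.238] [ 20. 168. -70.]
[-0.08  0.2   0.57  2.35 -0.67  0.35  0.91]
```

View pics/top2z.png

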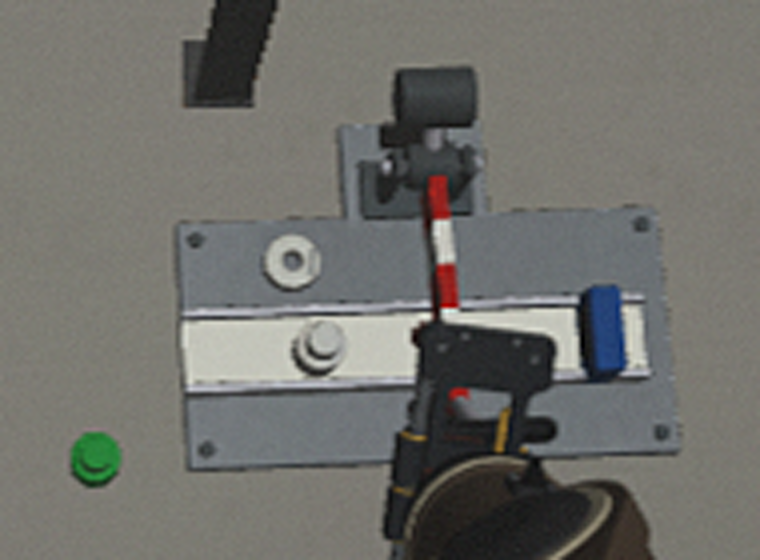

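```bash
python3 -m inch '{"dp":[[1,10,-10],[2,20,-19],[3,31,-28],[4,42,-36],[5,54,-43]],"turn":[[0,0,0],[0,0,0],[0,0,0],[0,0,0],[0,0,0]]}' 0
python3 path.py
python3 - <<'E'
from plant import env
import cv2
print(env.observe()['joint_pos'].round(2))
a=env.capture('top')[120:260,270:460,::-1]
cv2.imwrite('pics/top3z.png',cv2.resize(a,None,fx=4,fy=4,interpolation=cv2.INTER_CUBIC))
E
```

```text
time: 6.97
tcp_pos: [0.4711, -0.2106, 0.1736]
tcp_rot: [0.132, 0.746, 0.642, 0.117]
force: [0.6, -0.3, -0.7]
gripper_width: 0.008
n [ 0.93 -0.14  0.35] z [ 0.34 -0.05 -0.94] [ 0.4711 -0.2106  0.1736] 6.9667 [ 0.6 -0.3 -0.7]
0 [ 0.427 -0.211  0.086] [ -7. -71.  67.]
8 [ 0.435 -0.211  0.114] [ -6. -54.  44.]
16 [ 0.447 -0.211  0.139] [ -4. -34.  24.]
24 [ 0.462 -0.211  0.163] [ -2. -12.   7.]
32 [ 0.479 -0.211  0.184] [ 1. 11. -7.]
40 [ 0.499 -0.211  0.202] [  4.  36. -17.]
48 [ 0.521 -0.211  0.218] [  7.  62. -24.]
56 [ 0.545 -0.211  0.23 ] [ 11.  88. -27.]
64 [ 0.569 -0.211  0.238] [ 15. 114. -27.]
[-0.25  0.13  0.7   2.23 -0.4   0.5   0.61]
```

View pics/top3z.png

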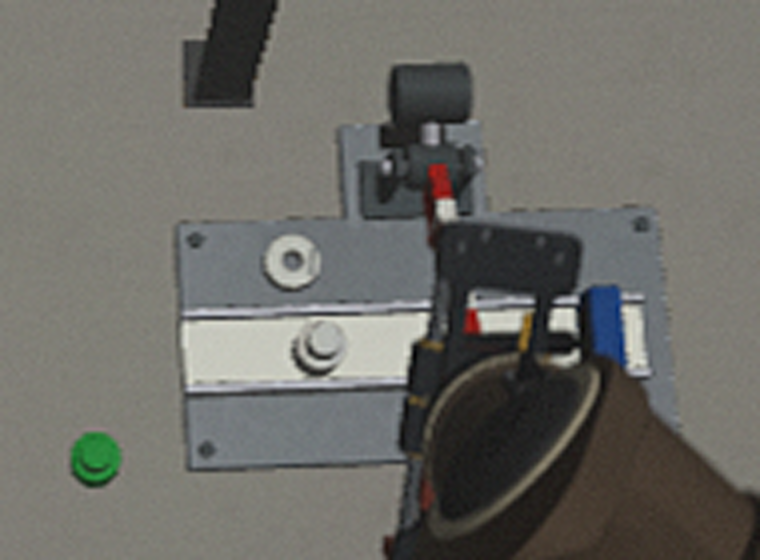

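```bash
python3 -m inch '{"dp":[[2,18,-11],[4,36,-17],[6,49,-21],[7,62,-24],[9,75,-26]],"turn":[[0,0,0],[0,0,0],[0,0,0],[0,0,0],[0,0,0]]}' 0
python3 path.py
python3 - <<'E'
from plant import env
import cv2
print(env.observe()['joint_pos'].round(2))
a=env.capture('top')[120:260,270:460,::-1]
cv2.imwrite('pics/top4z.png',cv2.resize(a,None,fx=4,fy=4,interpolation=cv2.INTER_CUBIC))
E
```

```text
time: 7.43
tcp_pos: [0.5335, -0.2111, 0.2237]
tcp_rot: [0.132, 0.746, 0.642, 0.118]
force: [0.5, -0.3, 0.2]
gripper_width: 0.006
n [ 0.93 -0.14  0.35] z [ 0.34 -0.05 -0.94] [ 0.5335 -0.2111  0.2237] 7.4333 [ 0.5 -0.3  0.2]
0 [ 0.427 -0.211  0.086] [ -16. -147.   92.]
8 [ 0.435 -0.211  0.114] [ -15. -129.   69.]
16 [ 0.447 -0.211  0.139] [ -13. -110.   50.]
24 [ 0.462 -0.211  0.163] [-11. -88.  33.]
32 [ 0.479 -0.211  0.184] [ -8. -64.  19.]
40 [ 0.499 -0.211  0.202] [ -5. -39.   8.]
48 [ 0.521 -0.211  0.218] [ -2. -13.   2.]
56 [ 0.545 -0.211  0.23 ] [ 2. 13. -2.]
64 [ 0.569 -0.211  0.238] [ 5. 38. -1.]
[-0.3   0.17  0.72  2.06 -0.34  0.64  0.49]
```

View pics/top4z.png

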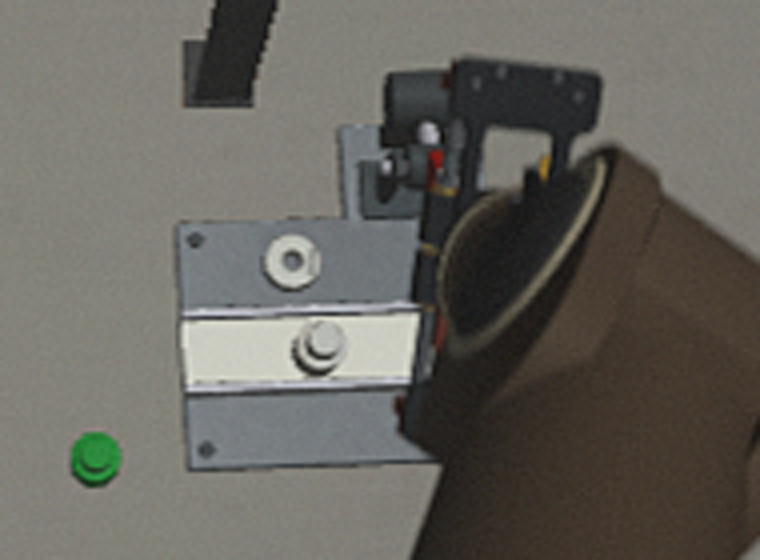

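```bash
python3 -m inch '{"dp":[[1,8,-2],[2,16,-2],[3,24,-2],[4,31,-1],[5,38,-1]],"turn":[[0,0,0],[0,0,0],[0,0,0],[0,0,0],[0,0,0]]}' 0
python3 -m inch '{"dp":[[0,-20,-5],[0,-40,-15],[0,-60,-25],[0,-90,-35],[0,-120,-45]],"turn":[[0,0,0],[0,0,0],[0,0,0],[0,0,0],[0,0,0]]}' 0
python3 - <<'E'
from plant import env
import cv2
from h import *
goto(env,[.47,-.08,.25],25)
a=env.capture('top')[120:260,270:460,::-1]
cv2.imwrite('pics/top5z.png',cv2.resize(a,None,fx=4,fy=4,interpolation=cv2.INTER_CUBIC))
E
```

```text
time: 7.9
tcp_pos: [0.5696, -0.2107, 0.2372]
tcp_rot: [0.131, 0.746, 0.642, 0.117]
force: [0.1, -0.0, 0.1]
gripper_width: 0.007
time: 8.32
tcp_pos: [0.4417, -0.1919, 0.2377]
tcp_rot: [0.132, 0.746, 0.642, 0.117]
force: [-0.9, -0.1, 0.4]
gripper_width: 0.004
t 8.32 pos [ 0.4417 -0.1919  0.2377] F [-0.9 -0.1  0.4] g 0.0 q [-0.39 -0.09  0.73  2.22 -0.02  0.65  0.22]
 dp [114.9  14.8  -7. ] turn [-4.7  3.1 -8.3] | /5: [23.   3.  -1.4] [-0.94  0.63 -1.66]
```

View pics/top5z.png

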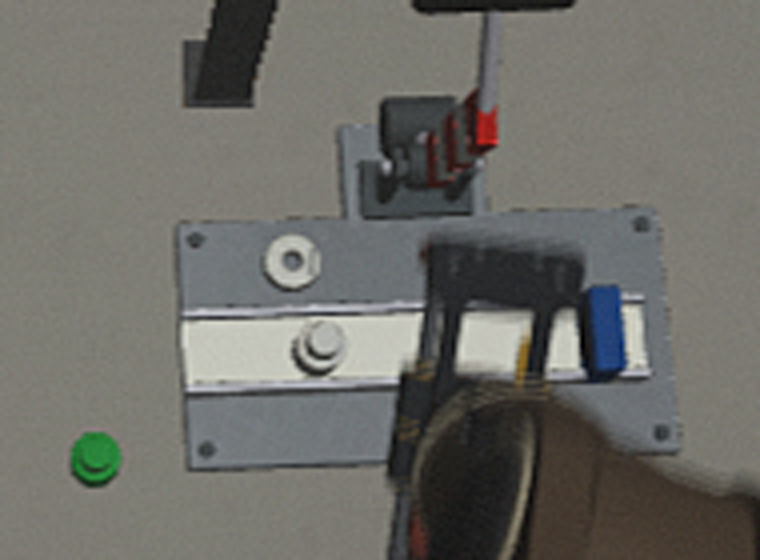

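```bash
python3 -m inch '{"dp":[[23,3,-1],[46,6,-2],[69,9,-4],[90,12,-5],[111,15,-7]],"turn":[[-1,0.6,-1.7],[-2,1.2,-3.3],[-3,2,-5],[-4,2.5,-6.6],[-4.7,3.1,-8.3]]}' 0
python3 - <<'E'
from plant import env
from h import *
goto(env,[.51,-.113,.10],25)
E
```

```text
time: 8.78
tcp_pos: [0.4705, -0.0827, 0.2506]
tcp_rot: [0.153, 0.688, 0.693, 0.154]
force: [0.4, 0.6, 0.7]
gripper_width: 0.004
t 8.78 pos [ 0.4705 -0.0827  0.2506] F [0.4 0.6 0.7] g 0.0 q [-0.46 -0.15  0.52  2.27  0.08  0.57  0.02]
 dp [-30.7 -28.2 153. ] turn [ 0.1 -0.1  0. ] | /5: [-6.1 -5.6 30.6] [ 0.01 -0.01  0.  ]
```

```bash
python3 -m inch '{"dp":[[-6,-6,30],[-12,-11,60],[-18,-17,90],[-24,-22,122],[-30,-28,153]],"turn":[[0,0,0],[0,0,0],[0,0,0],[0,0,0],[0,0,0]]}' 0
python3 - <<'E'
from plant import env
from h import *
goto(env,[.512,-.113,.038],25)
m=env.camera_model('top');c=env.capture('top')[:,:,::-1].copy()
a=c[120:260,270:460]
cv2.imwrite('pics/top6z.png',cv2.resize(a,None,fx=4,fy=4,interpolation=cv2.INTER_CUBIC))
cv2.imwrite('pics/wrist6.png',env.capture('wrist')[:,:,::-1])
cv2.imwrite('pics/scene6.png',env.capture('scene')[:,:,::-1])
E
```

```text
time: 9.2
tcp_pos: [0.5039, -0.1031, 0.133]
tcp_rot: [0.152, 0.686, 0.694, 0.156]
force: [1.3, 1.1, 1.0]
gripper_width: 0.005
t 9.2 pos [ 0.5039 -0.1031  0.133 ] F [1.3 1.1 1. ] g 0.0 q [-0.33  0.18  0.55  2.34 -0.73  0.28  0.87]
 dp [-10.4 -33.2  89.3] turn [ 0.2 -0.4  0.3] | /5: [-2.1 -6.6 17.9] [ 0.04 -0.07  0.05]
```

View pics/top6z.png

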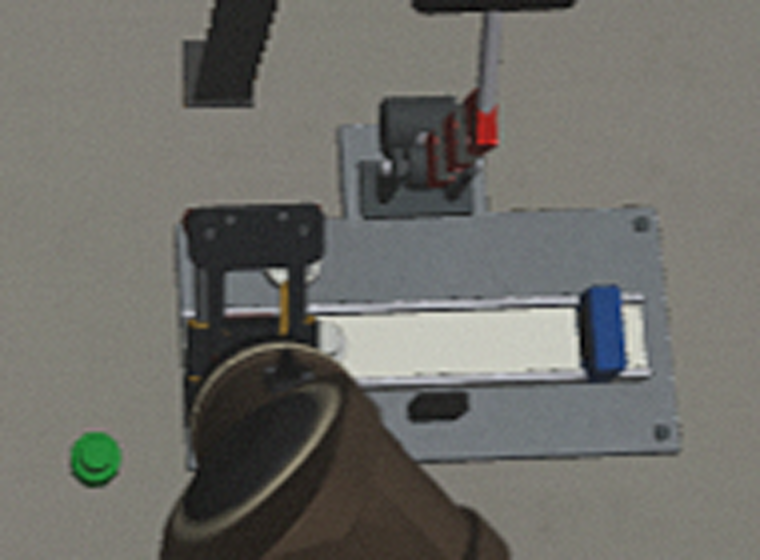

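View pics/wrist6.png

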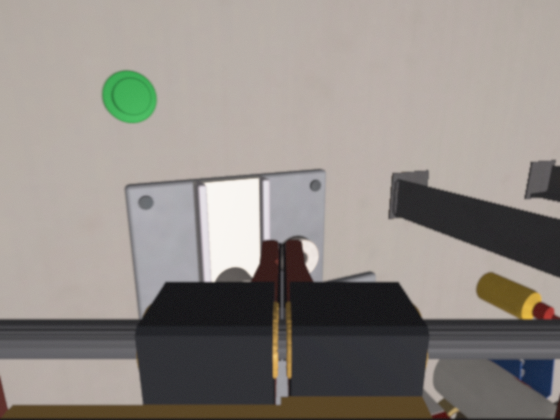

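View pics/scene6.png

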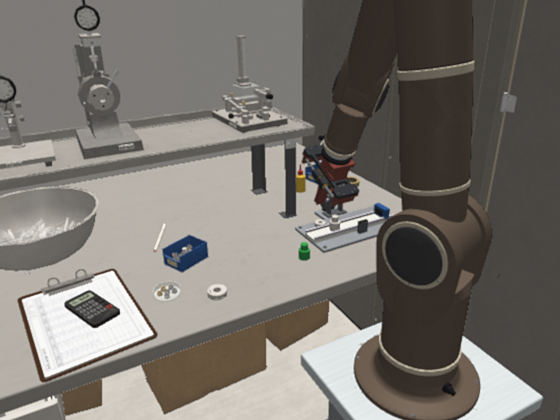

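```bash
python3 -m inch '{"dp":[[-1,-4,8],[-2,-8,16],[-4,-12,25],[-5,-16,34],[-6,-20,45]],"turn":[[0,0,0],[0,0,0],[0,0,0],[0,0,0],[0,0,0]]}' 0
python3 - <<'E'
from plant import env
from h import *
goto(env,[.512,-.113,.038],25)
goto(env,[.512,-.113,.038],18)
E
```

```text
time: 9.77
tcp_pos: [0.5054, -0.108, 0.0863]
tcp_rot: [0.153, 0.685, 0.695, 0.158]
force: [0.6, 0.0, -0.9]
gripper_width: 0.009
t 9.77 pos [ 0.5054 -0.108   0.0863] F [ 0.6  0.  -0.9] g 0.01 q [ 0.06  0.28  0.13  2.36 -1.01  0.14  1.17]
 dp [ -5.3 -14.8  46.5] turn [ 0.3 -0.4  0.3] | /5: [-1.1 -3.   9.3] [ 0.07 -0.08  0.06]
t 9.77 pos [ 0.5054 -0.108   0.0863] F [ 0.6  0.  -0.9] g 0.01 q [ 0.06  0.28  0.13  2.36 -1.01  0.14  1.17]
 dp [ -5.3 -14.8  46.5] turn [ 7.3 -0.4  0.3] | /5: [-1.1 -3.   9.3] [ 1.47 -0.08  0.07]
```

```bash
cat >> h.py <<'E'
def Rt(alpha,yaw=0.38):
    a=np.radians(alpha);c,s=np.cos(a),np.sin(a)
    return R.from_euler('z',yaw,degrees=True)*R.from_matrix(np.array([[-c,0,s],[0,1,0],[-s,0,-c]]))
E
python3 -m inch '{"dp":[[0,4,-14],[0,8,-28],[0,12,-42],[0,16,-56],[0,20,-70]],"turn":[[5,0,0],[10,0,0],[15,0,0],[20,0,0],[25,0,0]]}' 0
python3 - <<'E'
from plant import env
from h import *
goto(env,[.49,-.10,.19],0)
E
```

```text
time: 10.18
tcp_pos: [0.4901, -0.1135, 0.1598]
tcp_rot: [0.023, 0.704, 0.709, 0.026]
force: [1.4, 1.0, -1.2]
gripper_width: 0.006
t 10.18 pos [ 0.4901 -0.1135  0.1598] F [ 1.4  1.  -1.2] g 0.01 q [-0.51  0.31  0.8   2.06 -0.33  0.82  0.48]
 dp [ 13.5   2.1 -30.1] turn [  3.3   3.  -89.9] | /5: [ 2.7  0.4 -6. ] [  0.65   0.6  -17.98]
```

```bash
python3 -m inch '{"dp":[[3,0,-6],[5,1,-12],[8,1,-18],[11,2,-24],[13,2,-30]],"turn":[[0,0,-7],[1,0,-14],[1,1,-21],[2,1,-28],[2,1,-35]]}' 0
python3 -m inch '{"dp":[[0,0,0],[0,0,0],[0,0,0],[0,0,0],[0,0,0]],"turn":[[0,0,-7],[0,0,-14],[0,0,-21],[0,0,-28],[0,0,-35]]}' 0
python3 - <<'E'
from plant import env
from h import *
goto(env,[.5145,-.105,.14],0)
E
```

```text
time: 10.6
tcp_pos: [0.4926, -0.0977, 0.1883]
tcp_rot: [0.014, 0.453, 0.892, 0.014]
force: [0.3, 0.1, 0.1]
gripper_width: 0.006
time: 11.02
tcp_pos: [0.4922, -0.098, 0.188]
tcp_rot: [0.018, 0.164, 0.986, 0.009]
force: [-0.4, -0.1, 0.3]
gripper_width: 0.011
t 11.02 pos [ 0.4922 -0.098   0.188 ] F [-0.4 -0.1  0.3] g 0.01 q [-0.35  0.24  0.54  2.   -0.18  0.91  1.53]
 dp [-21.8  -0.5  48.8] turn [  1.    2.1 -19.2] | /5: [-4.4 -0.1  9.8] [ 0.21  0.41 -3.84]
```

```bash
python3 -m inch '{"dp":[[-4,-2,10],[-9,-3,20],[-13,-5,30],[-18,-6,40],[-22,-8,49]],"turn":[[0,0,-4],[0,1,-8],[1,1,-12],[1,2,-16],[1,2,-19]]}' 0
python3 - <<'E'
from plant import env
from h import *
goto(env,[.515,-.107,.036],0)
E
```

```text
time: 11.43
tcp_pos: [0.513, -0.1115, 0.1391]
tcp_rot: [0.0, -0.001, 1.0, 0.0]
force: [0.7, 0.1, 0.6]
gripper_width: 0.001
t 11.43 pos [ 0.513  -0.1115  0.1391] F [0.7 0.1 0.6] g 0.0 q [-0.24  0.36  0.46  1.96 -0.21  0.86  1.9 ]
 dp [ -2.    4.5 103.1] turn [ 0.   0.  -0.3] | /5: [-0.4  0.9 20.6] [ 0.    0.   -0.05]
```

```bash
python3 -m inch '{"dp":[[-1,1,18],[-1,2,36],[-2,3,54],[-2,4,72],[-2,4,85]],"turn":[[0,0,0],[0,0,0],[0,0,0],[0,0,0],[0,0,0]]}' 0
python3 - <<'E'
from plant import env
from h import *
goto(env,[.515,-.107,.036],0)
cv2.imwrite('pics/wrist7.png',env.capture('wrist')[:,:,::-1])
a=env.capture('scene')[130:270,270:420,::-1]
cv2.imwrite('pics/scene7z.png',cv2.resize(a,None,fx=4,fy=4,interpolation=cv2.INTER_CUBIC))
E
```

```text
time: 11.85
tcp_pos: [0.5143, -0.1065, 0.0532]
tcp_rot: [-0.0, 0.0, 1.0, 0.001]
force: [-0.5, -0.3, -0.8]
gripper_width: 0.005
t 11.85 pos [ 0.5143 -0.1065  0.0532] F [-0.5 -0.3 -0.8] g 0.0 q [-0.19  0.5   0.39  2.02 -0.3   0.68  1.96]
 dp [-0.7 -0.5 17.2] turn [ 0.1 -0.  -0.4] | /5: [-0.1 -0.1  3.4] [ 0.01 -0.   -0.09]
```

View pics/wrist7.png

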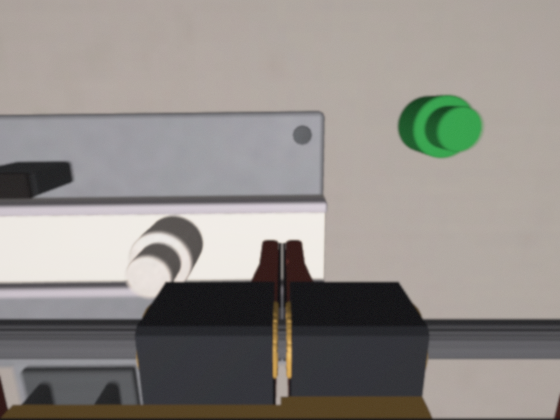

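View pics/scene7z.png

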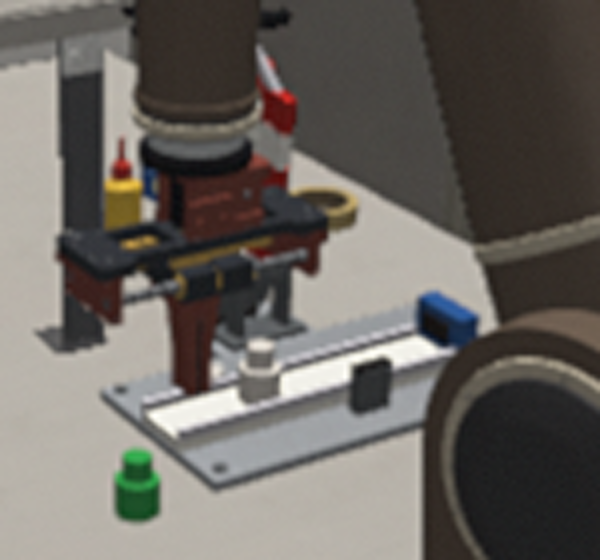

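```bash
python3 -m inch '{"dp":[[0,0,9],[0,0,17],[0,-6,17],[0,-13,17],[0,-20,17]],"turn":[[0,0,0],[0,0,0],[0,0,0],[0,0,0],[0,0,0]]}' 0
python3 -m inch '{"dp":[[0,-6,0],[0,-13,0],[0,-21,0],[0,-30,0],[0,-40,0]],"turn":[[0,0,0],[0,0,0],[0,0,0],[0,0,0],[0,0,0]]}' 0
python3 - <<'E'
from plant import env
from h import *
goto(env,[.516,-.281,.036],0)
a=env.capture('scene')[130:270,270:420,::-1]
cv2.imwrite('pics/scene8z.png',cv2.resize(a,None,fx=4,fy=4,interpolation=cv2.INTER_CUBIC))
E
```

```text
time: 12.37
tcp_pos: [0.5146, -0.1266, 0.0358]
tcp_rot: [0.0, 0.0, 1.0, 0.003]
force: [-1.2, -0.3, 0.1]
gripper_width: 0.002
time: 12.78
tcp_pos: [0.5147, -0.1651, 0.0354]
tcp_rot: [0.0, -0.0, 1.0, 0.004]
force: [-0.6, 4.7, 3.2]
gripper_width: 0.006
t 12.78 pos [ 0.5147 -0.1651  0.0354] F [-0.6  4.7  3.2] g 0.01 q [-0.06  0.55  0.37  1.99 -0.32  0.66  2.09]
 dp [  -1.2 -115.9   -1.5] turn [ 0.5  0.  -0.4] | /5: [ -0.2 -23.2  -0.3] [ 0.09  0.01 -0.07]
```

View pics/scene8z.png

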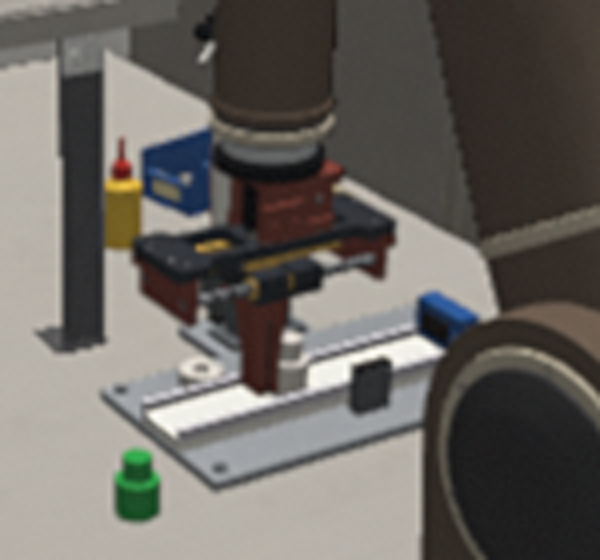

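```bash
python3 -m inch '{"dp":[[0,-8,0],[0,-16,-1],[0,-25,-1],[0,-34,-1],[0,-43,-1]],"turn":[[0,0,0],[0,0,0],[0,0,0],[0,0,0],[0,0,0]]}' 0
python3 -m inch '{"dp":[[0,-9,0],[0,-18,0],[0,-27,0],[0,-36,0],[-1,-44,0]],"turn":[[0,0,0],[0,0,0],[0,0,0],[0,0,0],[0,0,0]]}' 0
python3 - <<'E'
from plant import env
from h import *
goto(env,[.516,-.281,.036],0)
cv2.imwrite('pics/wrist9.png',env.capture('wrist')[:,:,::-1])
a=env.capture('scene')[130:270,270:420,::-1]
cv2.imwrite('pics/scene9z.png',cv2.resize(a,None,fx=4,fy=4,interpolation=cv2.INTER_CUBIC))
E
```

```text
time: 13.25
tcp_pos: [0.514, -0.2097, 0.0357]
tcp_rot: [-0.0, 0.0, 1.0, 0.003]
force: [-0.2, 2.2, 0.1]
gripper_width: 0.004
time: 13.67
tcp_pos: [0.515, -0.2537, 0.0355]
tcp_rot: [-0.0, 0.001, 1.0, 0.003]
force: [0.3, 2.5, 0.3]
gripper_width: 0.004
t 13.67 pos [ 0.515  -0.2537  0.0355] F [0.3 2.5 0.3] g 0.0 q [ 0.1   0.59  0.37  1.91 -0.32  0.71  2.24]
 dp [ -1.  -27.3  -0.7] turn [ 0.4 -0.  -0.4] | /5: [-0.2 -5.5 -0.1] [ 0.07 -0.   -0.09]
```

View pics/scene9z.png

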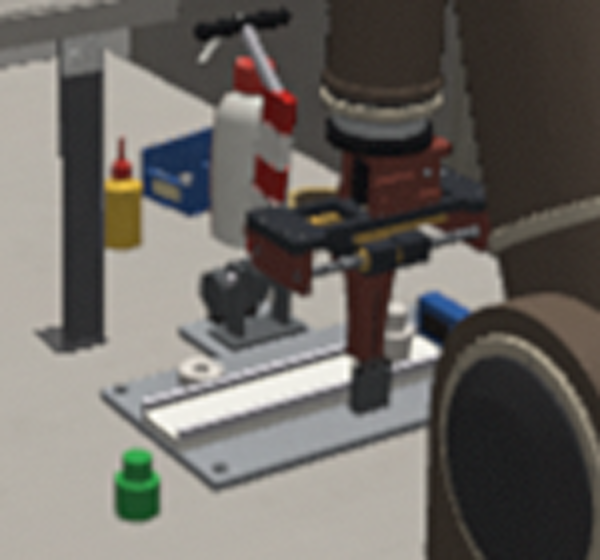

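View pics/wrist9.png

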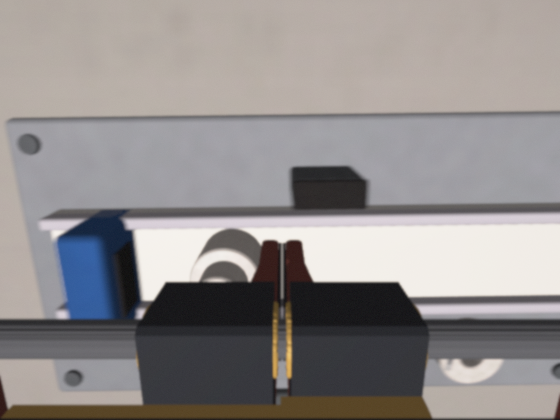

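```bash
python3 -m inch '{"dp":[[0,-5,0],[0,-10,0],[0,-15,0],[0,-20,0],[0,-24,0]],"turn":[[0,0,0],[0,0,0],[0,0,0],[0,0,0],[0,0,0]]}' 0
python3 -m inch '{"dp":[[0,-1,0],[0,-2,0],[0,-3,0],[0,-4,0],[0,-4,0]],"turn":[[0,0,0],[0,0,0],[0,0,0],[0,0,0],[0,0,0]]}' 0
python3 - <<'E'
from plant import env
from h import *
goto(env,[.516,-.281,.036],0)
cv2.imwrite('pics/wrist10.png',env.capture('wrist')[:,:,::-1])
E
```

```text
time: 14.18
tcp_pos: [0.5154, -0.2768, 0.0355]
tcp_rot: [0.0, 0.0, 1.0, 0.003]
force: [0.5, 3.9, 2.7]
gripper_width: 0.009
time: 14.6
tcp_pos: [0.5154, -0.2805, 0.0354]
tcp_rot: [0.0, 0.0, 1.0, 0.003]
force: [0.6, 3.5, 2.6]
gripper_width: 0.004
t 14.6 pos [ 0.5154 -0.2805  0.0354] F [0.6 3.5 2.6] g 0.0 q [ 0.15  0.6   0.37  1.88 -0.33  0.72  2.28]
 dp [-0.6 -0.5 -0.6] turn [ 0.4  0.  -0.4] | /5: [-0.1 -0.1 -0.1] [ 0.07  0.   -0.08]
```

View pics/wrist10.png

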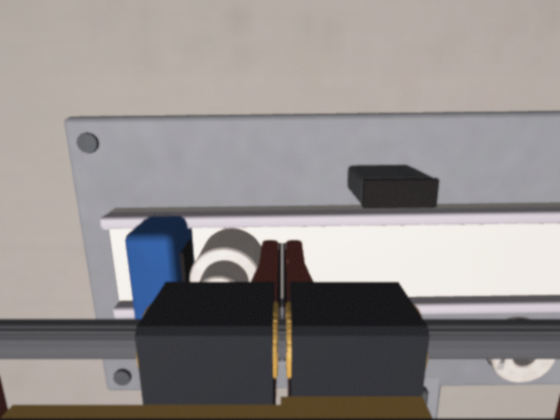

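```bash
python3 -m inch '{"dp":[[0,-1,0],[0,-1.5,0],[0,-2,0],[0,-2,0],[0,-2,0]],"turn":[[0,0,0],[0,0,0],[0,0,0],[0,0,0],[0,0,0]]}' 0
python3 -m inch '{"dp":[[0,-1,0],[0,-1.5,0],[0,-2,0],[0,-2,0],[0,-2,0]],"turn":[[0,0,0],[0,0,0],[0,0,0],[0,0,0],[0,0,0]]}' 0
```

```text
time: 15.07
tcp_pos: [0.5153, -0.2826, 0.0353]
tcp_rot: [0.0, 0.0, 1.0, 0.003]
force: [-0.8, 3.1, 3.3]
gripper_width: 0.007
time: 15.48
tcp_pos: [0.5152, -0.2844, 0.0353]
tcp_rot: [-0.0, 0.0, 1.0, 0.003]
force: [0.7, 4.8, 4.1]
gripper_width: 0.007
```

```bash
python3 -m inch '{"dp":[[0,-1,0],[0,-1.5,0],[0,-2,0],[0,-2,0],[0,-2,0]],"turn":[[0,0,0],[0,0,0],[0,0,0],[0,0,0],[0,0,0]]}' 0
python3 -m inch '{"dp":[[0,-1,0],[0,-1.5,0],[0,-2,0],[0,-2,0],[0,-2,0]],"turn":[[0,0,0],[0,0,0],[0,0,0],[0,0,0],[0,0,0]]}' 0
python3 - <<'E'
from plant import env
from h import *
cv2.imwrite('pics/wrist11.png',env.capture('wrist')[:,:,::-1])
E
```

```text
time: 15.9
tcp_pos: [0.5152, -0.2845, 0.0353]
tcp_rot: [-0.0, -0.0, 1.0, 0.005]
force: [-1.0, 9.5, 8.5]
gripper_width: 0.007
time: 16.32
tcp_pos: [0.5153, -0.2846, 0.0353]
tcp_rot: [-0.001, -0.001, 1.0, 0.006]
force: [-1.4, 14.7, 11.5]
gripper_width: 0.007
```

View pics/wrist11.png

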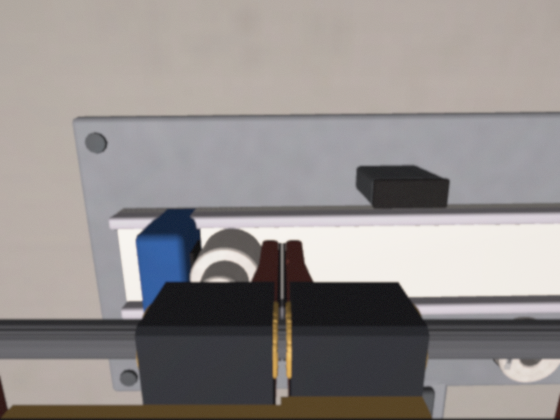

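```bash
python3 -m inch '{"dp":[[0,4,0],[0,10,0],[0,18,0],[0,28,0],[0,40,0]],"turn":[[0,0,0],[0,0,0],[0,0,0],[0,0,0],[0,0,0]]}' 0
python3 -m inch '{"dp":[[5,0,-20],[10,0,-50],[15,0,-80],[20,0,-115],[25,0,-150]],"turn":[[0,0,0],[0,0,0],[0,0,0],[0,0,0],[0,0,0]]}' 0
python3 -m inch '{"dp":[[15,38,0],[30,76,0],[45,114,0],[60,152,0],[70,190,0]],"turn":[[0,0,0],[0,0,0],[0,0,0],[0,0,0],[0,0,0]]}' 0
python3 -m inch '{"dp":[[0,38,0],[0,76,0],[0,114,0],[0,152,0],[0,190,0]],"turn":[[0,0,0],[0,0,0],[0,0,0],[0,0,0],[0,0,0]]}' 0
python3 - <<'E'
from plant import env
from h import *
goto(env,[.4,.1,.18],0)
m=env.camera_model('top')
t=env.capture('top')[:,:,::-1].copy();sc=env.capture('scene')[:,:,::-1].copy()
cv2.imwrite('pics/top12.png',t)
cv2.imwrite('pics/top12z.png',cv2.resize(t[100:260,270:460],None,fx=4,fy=3.75,interpolation=cv2.INTER_CUBIC))
cv2.imwrite('pics/top12z.png',cv2.resize(t[120:260,270:460],None,fx=4,fy=4,interpolation=cv2.INTER_CUBIC))
cv2.imwrite('pics/scene12z.png',cv2.resize(sc[130:270,270:420],None,fx=4,fy=4,interpolation=cv2.INTER_CUBIC))
E
```

```text
time: 16.78
tcp_pos: [0.5149, -0.2485, 0.0354]
tcp_rot: [-0.0, 0.001, 1.0, 0.003]
force: [0.4, 0.3, 0.6]
gripper_width: 0.006
time: 17.2
tcp_pos: [0.4896, -0.2485, 0.1866]
tcp_rot: [-0.001, 0.0, 1.0, 0.003]
force: [0.5, 0.3, -0.2]
gripper_width: 0.007
time: 17.62
tcp_pos: [0.4184, -0.0574, 0.1867]
tcp_rot: [0.0, 0.0, 1.0, 0.003]
force: [0.9, 0.3, -0.2]
gripper_width: 0.008
time: 18.03
tcp_pos: [0.4196, 0.133, 0.1881]
tcp_rot: [0.0, 0.0, 1.0, 0.003]
force: [1.2, -0.3, -0.4]
gripper_width: 0.002
t 18.03 pos [0.4196 0.133  0.1881] F [ 1.2 -0.3 -0.4] g 0.0 q [-0.6   0.14  0.21  2.09 -0.04  0.92  1.2 ]
 dp [ 19.6 -33.    7.9] turn [ 0.4  0.  -0.4] | /5: [ 3.9 -6.6  1.6] [ 0.08  0.01 -0.08]
```

View pics/top12z.png

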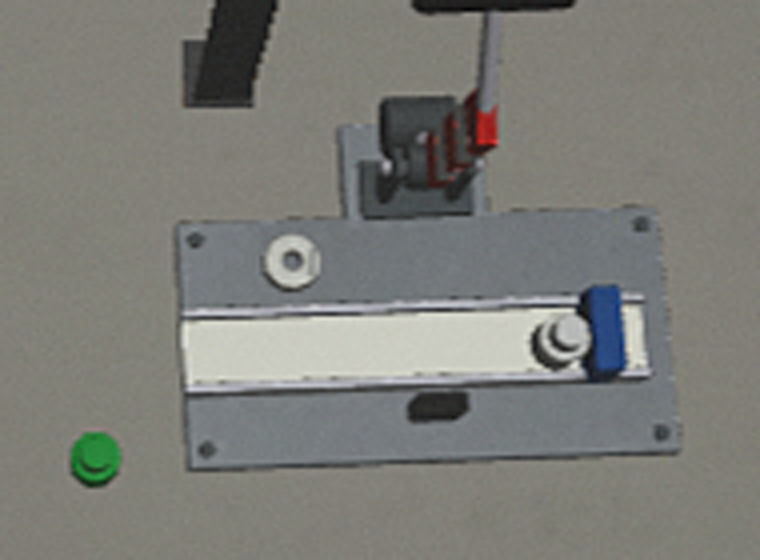

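View pics/scene12z.png

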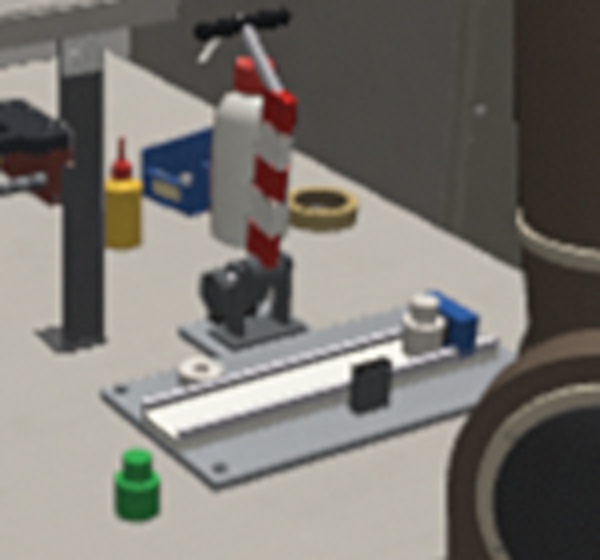

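Run:
```python
from plant import env
from h import *
o,ex,ey=np.load('lane.npy');m=env.camera_model('top')
f=lambda u,v,z:onz(m,(u+.5)/4-.5+270,(v+.5)/4-.5+120,z)
L=lambda p:[round(float((p-o)@e),4) for e in(ex,ey)]
c=L(f(571,334,.063));s=L(f(585,330,.052));print(c,s,c[1]-s[1],L(f(561,342,.044)))
b=f(495,3,.247);print('bar',b.round(3))
a0=cv2.imread('pics/top0.png').astype(int);a1=cv2.imread('pics/top12.png').astype(int)
d=(abs(a0-a1).max(2)>60).astype('uint8')
n,_,st,_=cv2.connectedComponentsWithStats(d)
print([tuple(x) for x in st[1:] if x[4]>8])
```

```text
[-0.0046, -0.0743] [-0.0002, -0.0858] 0.011499999999999996 [-0.0054, -0.0732]
bar [ 0.647 -0.234  0.247]
[(np.int32(373), np.int32(116), np.int32(41), np.int32(7), np.int32(253)), (np.int32(369), np.int32(137), np.int32(20), np.int32(8), np.int32(118)), (np.int32(365), np.int32(145), np.int32(3), np.int32(6), np.int32(15)), (np.int32(386), np.int32(148), np.int32(9), np.int32(11), np.int32(51)), (np.int32(197), np.int32(164), np.int32(9), np.int32(11), np.int32(28)), (np.int32(375), np.int32(165), np.int32(11), np.int32(59), np.int32(259)), (np.int32(162), np.int32(171), np.int32(39), np.int32(22), np.int32(277)), (np.int32(201), np.int32(177), np.int32(10), np.int32(18), np.int32(49)), (np.int32(149), np.int32(183), np.int32(16), np.int32(15), np.int32(79)), (np.int32(169), np.int32(191), np.int32(10), np.int32(5), np.int32(19)), (np.int32(211), np.int32(191), np.int32(6), np.int32(6), np.int32(17)), (np.int32(156), np.int32(197), np.int32(104), np.int32(101), np.int32(6019)), (np.int32(414), np.int32(199), np.int32(4), np.int32(10), np.int32(27)), (np.int32(403), np.int32(201), np.int32(10), np.int32(11), np.int32(38)), (np.int32(407), np.int32(201), np.int32(7), np.int32(7), np.int32(20)), (np.int32(343), np.int32(203), np.int32(12), np.int32(12), np.int32(65)), (np.int32(149), np.int32(207), np.int32(4), np.int32(6), np.int32(13)), (np.int32(152), np.int32(218), np.int32(6), np.int32(14), np.int32(32)), (np.int32(369), np.int32(229), np.int32(38), np.int32(7), np.int32(202)), (np.int32(170), np.int32(299), np.int32(19), np.int32(85), np.int32(264)), (np.int32(216), np.int32(350), np.int32(70), np.int32(70), np.int32(2917)), (np.int32(189), np.int32(405), np.int32(7), np.int32(15), np.int32(44)), (np.int32(263), np.int32(408), np.int32(28), np.int32(12), np.int32(34))]
```

View pics/top12.png

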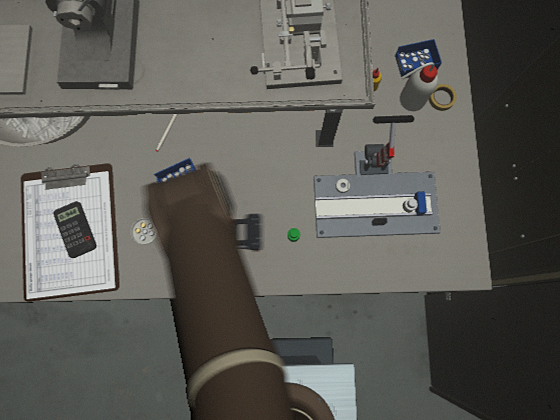

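```bash
python3 -m inch '{"dp":[[0,0,-4],[0,0,-8],[0,0,-10],[0,0,-10],[0,0,-10]],"turn":[[0,0,0],[0,0,0],[0,0,0],[0,0,0],[0,0,0]]}'
python3 -c "
from plant import env
s=env.observe();print(s['time'],abs(s['qvel']).max(),s['force']);print(env.job_done())"
```

```text
time: 18.55
tcp_pos: [0.4207, 0.1296, 0.1982]
tcp_rot: [0.0, 0.001, 1.0, 0.003]
force: [-0.6, 0.3, 0.3]
gripper_width: 0.005
18.55 0.006599312793159604 [-0.55773276  0.28754825  0.3218279 ]
the job is handed in; nothing more can be done
None
```

I raised the gate with the closed fingertips until it went over its balance point and stayed up by itself. I then pushed the master along the track through the open gate against the blue stop, backed off and handed the job in at 18.6 s.

- **Gate:** in the last pictures the push bar is at about x 0.647 m, which fits the upper stop at 1.45 rad. I took its height as that of the raised bar.
- **Master:** it stands upright at the stop. When it arrived, the fingers stopped moving and the push force rose from about 5 N to 15 N.
- **Disagreement:** the top view puts the master's centre 11.5 mm from the stop's face, not the nominal 15 mm. The face was a rough edge pick, so I relied on the force.
- **Other things:** the small ring on the plate and the green look-alike look unmoved. At hand-in the arm hid part of the parts bin and all of the larger ring on the bench in the top view, so I did not check those two there. The arm did not work near either of them.
- **Tilted poses:** several tilted poses ran into joint range limits, so I changed how I approached both pushes. I don't know of any limit being broken: joints were held at their range ends, and the wrist force stayed low in every reading.

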